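Make up two soil-specimen end kits

TASK

Make up the two specimen kits from the stock in the middle of the bench. The square tray gets the large set: lay the large porous stone in the middle of it and stand the large cap, knob up, centrally on the stone; the long tray gets the small set: the small stone in the middle of its larger compartment with the small cap, knob up, centrally on it, and the hexagonal coupling upright in the middle of its smaller compartment. Set everything down gently (nothing dropped: the stones are brittle) and leave the glass beaker standing where it is.

Things in the scene. Friction and masses are not known exactly. Their poses are not given: they have to be found in the camera images.
- large_stone: Large porous stone: plain grey stony disc, 52 mm diameter, 16 mm thick, lying flat, about 70 g. No knob. Origin: centre of its underside, z up.
- small_stone: Small porous stone: plain grey stony disc, 34 mm diameter, 16 mm thick, lying flat, about 30 g. No knob. Origin: centre of its underside, z up.
- large_cap: Large top cap: bare aluminium, a round base 52 mm diameter and 18 mm high with a round knob 26 mm diameter and 22 mm high centred on top (40 mm in all), about 130 g. Origin: centre of the flat underside, z up through the knob.
- small_cap: Small top cap: bare aluminium, a round base 34 mm diameter and 18 mm high with a round knob 20 mm diameter and 22 mm high centred on top (40 mm in all), about 60 g. Origin: centre of the flat underside, z up through the knob.
- coupling: Hexagonal steel coupling standing on end, with a dark round bore mark in its top: 34 mm across flats, 39 mm across corners, 50 mm high, about 280 g. Origin: centre of the underside, z up; the flats face 0, 60, 120 ... degrees from its x axis.
- square_tray: Square white plastic tray fixed to the bench, 120 x 120 mm outside, walls 4 mm thick, rim 10 mm above the bench, inner floor 4 mm above the bench, one undivided space of 112 x 112 mm. Origin: centre of the underside at bench height, x and y along its sides, z up; the middle is at x = 0, y = 0.
- long_tray: Long white plastic tray fixed to the bench, 186 x 100 mm outside (long side along its x), walls 4 mm, rim and divider 10 mm and inner floor 4 mm above the bench. The divider (4 mm, at x = +17 mm) parts a larger compartment (104 x 92 mm, middle x = -37 mm, y = 0) from a smaller one (70 x 92 mm, middle x = +54 mm, y = 0). Origin: centre of the underside, at bench height, z up.
- beaker: Bystander: small open glass beaker standing loose among the stock, 56 mm diameter, 68 mm high. Origin: centre of its underside, z up. To be left alone. (Two small brass fittings, 18 mm diameter and 25 mm high, and other unlisted gear also stand about; they are not part of the job.)

How it is judged:
At the end, for the whole second after the job is handed in: Stones flat and coupling upright in their places, each within 15 mm of the middle of its tray or compartment along each side of the tray; each cap knob up on its own stone, within 10 mm of concentric; all within 0.12 rad of upright, released and at rest (x of large_stone in the frame of square_tray between -0.015 and 0.015 m and y of large_stone in the frame of square_tray between -0.015 and 0.015 m and x of small_stone in the frame of long_tray between -0.052 and -0.022 m and y of small_stone in the frame of long_tray between -0.015 and 0.015 m and x of coupling in the frame of long_tray between 0.039 and 0.069 m and y of coupling in the frame of long_tray between -0.015 and 0.015 m and height (world z) of large_stone between 0.001 and 0.008 m and height (world z) of small_stone between 0.001 and 0.008 m and height (world z) of coupling between 0.001 and 0.008 m and horizontal distance between large_cap and large_stone below 0.01 m and height (world z) of large_cap between 0.016 and 0.025 m and horizontal distance between small_cap and small_stone below 0.01 m and height (world z) of small_cap between 0.016 and 0.025 m and angle between each of large_stone, small_stone, large_cap, small_cap, coupling's own z axis and vertical below 0.12 rad and linear speed of each of large_stone, small_stone, large_cap, small_cap, coupling below 0.02 m/s); the robot touches nothing.
It fails at once if the glass beaker is pushed more than 30 mm from its place or tipped (distance of beaker from where it was at the start of the episode above 0.03 m or angle between beaker's own z axis and vertical above 0.35 rad).
It fails at once if a stone is dropped or slammed down (faster than 0.7 m/s within 30 mm of the bench) ((linear speed of large_stone above 0.7 m/s and height (world z) of large_stone below 0.03 m) or (linear speed of small_stone above 0.7 m/s and height (world z) of small_stone below 0.03 m)).
It fails at once if a cap or the coupling is dropped or slammed down (faster than 0.7 m/s within 45 mm of the bench) ((linear speed of large_cap above 0.7 m/s and height (world z) of large_cap below 0.045 m) or (linear speed of small_cap above 0.7 m/s and height (world z) of small_cap below 0.045 m) or (linear speed of coupling above 0.7 m/s and height (world z) of coupling below 0.045 m)).
It also fails if it takes over 125 s, if anything falls off the work surface, if the arm or the gripper's body presses on something with over 40 N, if the wrist force passes 120 N, or if a joint passes its speed limit or range.

ROBOT

A 6-joint arm with a two-finger parallel gripper is mounted at the origin on the work surface. World frame = base frame: x ahead of the robot, y to its left, z up, the work surface at z = 0. Lengths are in m, angles in rad, forces in N, time in s.
With the tool pointing down it reaches from about 0.25 to 0.8 m from the base axis. Payload 8.5 kg.
Tool frame: the origin (TCP) lies midway between the tips of the shut fingers; the grasp point (between the pads) lies 19 mm behind it (r.hold_point_z is the z of the grasp point in the tool frame, in m); z points along the fingers, y is the line along which they close (so a half turn about z gives the same grasp; the last joint's range is limited). The gripper opens to 85 mm and grips with 20 to 120 N. Pads are 22 mm wide; open, the fingers measure 114 mm over their backs; the gripper's body (76 mm by 85 mm) begins 54 mm behind the grasp point. The pads swing forward as they close: fully open they stand 13 mm farther back than shut.
Start: joints at [-1.192, 0.238, -0.013, 1.319, 0, 1.571], TCP at [0.194, -0.488, 0.231] pointing down, gripper open.
Joint ranges: [-2.66, 2.66], [-1.03, 1.9], [-1.14, 1.46], [-1.82, 2.27], [-1.45, 1.34], [-3.14, 3.14]. Speed limits (rad/s): [2.22, 2.22, 2.79, 3.14, 3.14, 3.14].

INTERFACE

Orientations are given as a unit quaternion [x, y, z, w].
In Python, from rig import r gives the robot as it stands.
- The arm moves only by the tool send_rows, never from a script. Its argument "targets" is text: rows parted by semicolons, each of 6 numbers parted by spaces: the shift along the tool's x, y, z each as a share of 5 cm, from -1 to 1, then the turn, a rotation vector about the tool's x, y, z each as a share of 6 degrees, from -1 to 1. A call has 1 to 8 rows; each row shifts and turns the commanded pose from where the row before left it, along the tool's axes as they then stand; what a row does not reach is not made up. A row lasts 1/8 s, in which the tool goes at most 62.5 mm and 10.7 degrees, less where a joint would pass 70% of its speed; a pose out of reach is approached as far as the arm can. A call with a number of a shift or a turn outside -1 to 1 is refused whole. A call with a gripper value outside its range is refused whole. "gripper" is the opening, from -1 (shut) to 1 (fully open), set as the call begins (left out, the last holds). The fingers move at their own pace and stop on an object; "grip_force" is the grip in N (left out, the last holds). Time passes only in rows, so rows that do not move let the fingers close. It gives the time, the measured TCP pose, the force, the opening and the grip force at its end, in the units of the state.
- r.observe(): the state, without advancing time (a new reading comes with each control period).
- r.read_camera(name): name is "side" or "top"; returns a dict with "frame" (420x560x3 uint8, red, green, blue), "fov_y" (degrees; the focal length in pixels is half the picture's height over the tangent of half this angle, whatever the lens; pixels are square), "cx", "cy" (the principal point, pixels), "view" (4x4, takes a point from world to camera coordinates). Camera axes: x right, y down, z forward; pixel columns grow to the right and rows downward; lengths in m; the calibration is good to about 2 mm. A picture is of the moment at which its call begins. There is no depth.
- r.finish_job(): hands the job in; it is judged then, once.
Trained networks look in the newest picture that a camera, given by its name, has taken for a name from the list of things; names that differ only in an ending like _2 or _b are one class to them, and where a whole thing is asked for, a point or a joint stands for the part that bears it (a point fixed in the world has none). Each returns a list of dicts, best first, with "score" (0 to 1); they miss things now and then, are a little off and sometimes report something else, mostly with a low value. They report only what shows in the picture. A call takes as long as a camera call.
- r.find_in(camera, target): "extent" ([centre column, centre row, width, height] in pixels, round what is visible of it).
- r.cut_out(camera, target): "mask" (420x560 bool, what is visible of it) and "extent" ([centre column, centre row, width, height] in pixels, round what is visible of it).
- r.landmark_of(camera, target): "uv" ([column, row] in pixels: a listed point, or the origin of a listed thing).
The state is a dict: "time": time; "joint_pos": joint angles; "qd": joint speeds; "joint_efforts": joint torques, N m; "ee_pos": TCP position; "tcp_rot": TCP orientation; "force": force on the tool from outside, world axes, zero at the start; "wrist_torque": the same for the moment, N m; "width": finger opening in m; "gripper_force": force on a finger pad.
Only numpy, scipy, OpenCV 4.12 (cv2) and the standard library are available. Lean on these libraries where they do the work, as an engineer would, in place of code of your own. Each camera call takes 0.05 s, during which the arm holds its last target. There are 200 camera calls.

## Working session

There is one attempt and no reset: what is moved stays moved. The work goes in short steps, Python scripts to look and compute and a tool call to move; the robot and the scene stay as the last step left them, time stands still between calls to the robot, and variables do not carry over. Pictures are saved under pics/ and viewed, at most 14 in all, crops included, and the job is handed in when it is done.

Besides the shell and the picture viewer there is one more tool, called after "Request:" as a command line: name --argument value ..., lists and objects as JSON in quotes. send_rows: Moves the arm, as the interface text tells. Shift numbers are shares of 5 cm and turn numbers shares of 6 degrees, none past 1 either way. Its arguments: {"type":"object","properties":{"targets":{"type":"string"},"gripper":{"type":"number"},"grip_force":{"type":"number"}},"required":["targets"]}

```bash
mkdir -p pics
cat > h.py <<'E'
import numpy as np, cv2
from rig import r
def cam(n):
    c=r.read_camera(n); return c
def K(c):
    f=210/np.tan(np.radians(c['fov_y'])/2); return f
def proj(c,p):
    q=np.array(c['view'])@np.append(p,1); f=K(c); return np.array([c['cx']+f*q[0]/q[2],c['cy']+f*q[1]/q[2]])
def ray(c,uv):
    f=K(c);V=np.array(c['view']);R=V[:3,:3];o=-R.T@V[:3,3]
    d=R.T@np.array([(uv[0]-c['cx'])/f,(uv[1]-c['cy'])/f,1]);return o,d/np.linalg.norm(d)
def atz(c,uv,z):
    o,d=ray(c,uv);return o+d*(z-o[2])/d[2]
def tri(c1,u1,c2,u2):
    o1,d1=ray(c1,u1);o2,d2=ray(c2,u2)
    s=np.linalg.lstsq(np.c_[d1,-d2],o2-o1,rcond=None)[0]
    a=o1+s[0]*d1;b=o2+s[1]*d2;return (a+b)/2,np.linalg.norm(a-b)
E
python3 - <<'E'
from h import *
np.set_printoptions(precision=4,suppress=True)
C={}
for n in('top','side'):
    c=C[n]=cam(n);cv2.imwrite(f'pics/{n}0.png',c['frame'][...,::-1]);o,d=ray(c,(280,210));print(n,c['fov_y'],c['cx'],c['cy'],o,d)
for t in 'large_stone small_stone large_cap small_cap coupling square_tray long_tray beaker'.split():
    L={}
    for n in C:
        L[n]=r.landmark_of(n,t);
        print(t,n,[(np.round(x['uv'],1),round(x['score'],2),atz(C[n],x['uv'],0)[:2]) for x in L[n][:3]],[(np.round(x['extent'],0),round(x['score'],2)) for x in r.find_in(n,t)[:3]])
    if L['top'] and L['side']: print('  tri',*tri(C['top'],L['top'][0]['uv'],C['side'],L['side'][0]['uv']))
print(r.observe())
E
```

```text
top 52.42402692507959 278.6820602538021 212.53561725708224 [ 0.458  -0.0104  1.0489] [ 0.0706 -0.004  -0.9975]
side 49.217841486541204 283.72670680925614 211.57408813125505 [ 0.3018 -0.5479  0.6655] [ 0.2913  0.6501 -0.7018]
large_stone top [(array([319.9, 171.8]), 0.85, array([ 0.626 , -0.1147]))] [(array([270., 243.,  10.,  13.]), 0.59)]
large_stone side [(array([346.5, 263.4]), 0.93, array([ 0.627 , -0.1136])), (array([388. , 382.7]), 0.66, array([ 0.5636, -0.3354])), (array([317.8, 222.9]), 0.16, array([0.6298, 0.0009]))] [(array([348., 262.,  24.,  23.]), 0.58)]
  tri [ 0.626  -0.1146  0.0016] 0.00042373550929705706
small_stone top [(array([272.5, 241.4]), 0.67, array([0.4553, 0.0047]))] [(array([270., 243.,  14.,  21.]), 0.7)]
small_stone side [(array([233.6, 248.3]), 0.66, array([0.454 , 0.0147]))] [(array([234., 247.,  21.,  20.]), 0.5)]
  tri [0.4534 0.0051 0.0107] 0.0038864056533688975
large_cap top [(array([274.7, 174.7]), 0.69, array([ 0.6201, -0.0025]))] [(array([275., 172.,  18.,  19.]), 0.61)]
large_cap side [(array([318.5, 223.4]), 0.89, array([ 0.6304, -0.001 ]))] [(
[... 1438 characters left out ...]
ray([272.9, 305.5]), 0.64, array([ 0.467 , -0.1357])), (array([205.9, 153.9]), 0.58, array([0.5031, 0.3194]))] [(array([272., 291.,  35.,  48.]), 0.68)]
  tri [ 0.4652 -0.1397  0.0066] 0.00043331890178771457
{'time': 1.7, 'joint_pos': array([-1.192 ,  0.2382, -0.0135,  1.3192, -0.    ,  1.5708]), 'qd': array([ 0.0002, -0.0019, -0.001 , -0.0003, -0.0012,  0.0013]), 'joint_efforts': array([  0.002 , -53.8571,  34.669 ,   0.0028,  -0.    ,   0.    ]), 'ee_pos': array([ 0.1941, -0.4878,  0.2313]), 'tcp_rot': array([ 0.9821,  0.1882, -0.    , -0.    ]), 'force': array([-0.4794,  0.9192, -0.1082]), 'wrist_torque': array([0.0395, 0.021 , 0.037 ]), 'gripper_force': 0.0, 'width': 0.08528192721136187}
```

Run:
```python
import cv2
a=cv2.imread('pics/top0.png');b=cv2.imread('pics/side0.png')
cv2.imwrite('pics/top1.png',cv2.resize(a[120:300,100:460],(800,400),interpolation=cv2.INTER_CUBIC))
cv2.imwrite('pics/side1.png',cv2.resize(b[110:420,120:520],(774,600),interpolation=cv2.INTER_CUBIC))
```

```text
(no output)
```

View pics/top1.png

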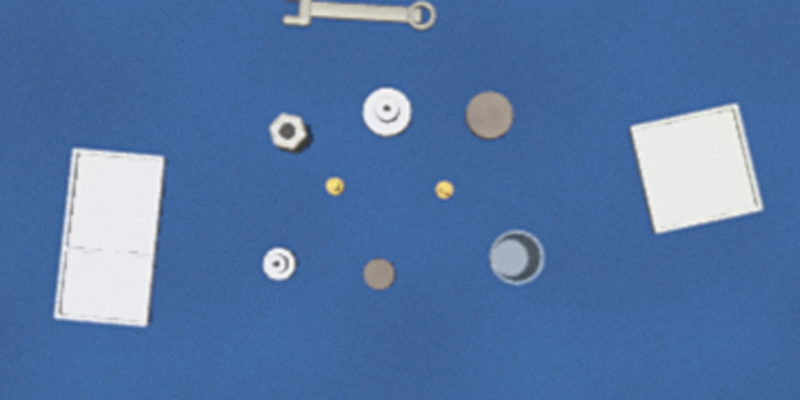

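View pics/side1.png

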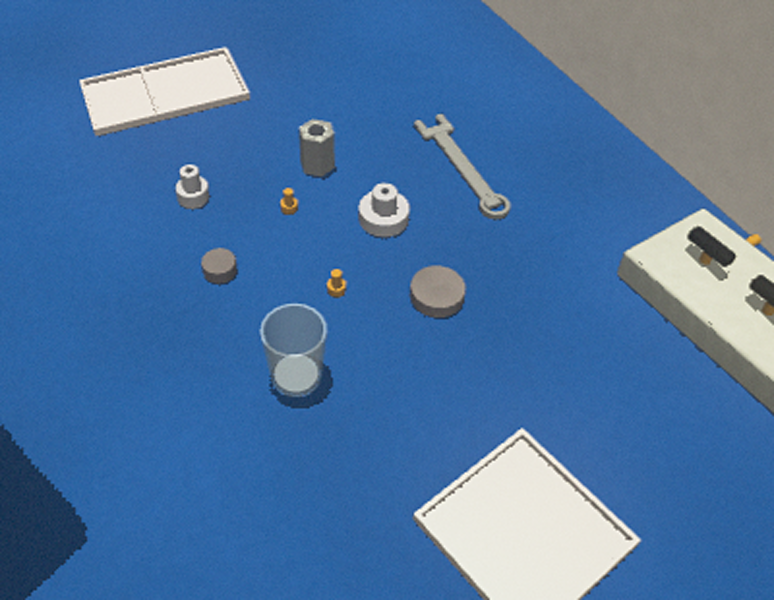

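```bash
cat > fit.py <<'E'
from h import *
from scipy.optimize import minimize
S=4
def cyl(rad,z0,z1,n=40,ph=0):
    a=np.arange(n)*2*np.pi/n+ph
    return np.array([[rad*np.cos(t),rad*np.sin(t),z] for z in(z0,z1) for t in a])
def box(l,w,h): return np.array([[x,y,z] for x in(-l/2,l/2) for y in(-w/2,w/2) for z in(0,h)])
M={'large_stone':[cyl(.026,0,.016)],'small_stone':[cyl(.017,0,.016)],
'large_cap':[cyl(.026,0,.018),cyl(.013,.018,.04)],'small_cap':[cyl(.017,0,.018),cyl(.010,.018,.04)],
'coupling':[cyl(.034/3**.5,0,.05,6,np.pi/6)],'square_tray':[box(.12,.12,.01)],'long_tray':[box(.186,.1,.01)]}
def render(c,t,p):
    im=np.zeros((420*S,560*S),np.uint8);cs,sn=np.cos(p[3]),np.sin(p[3])
    for m in M[t]:
        w=m@np.array([[cs,sn,0],[-sn,cs,0],[0,0,1]])+p[:3]
        q=np.array([proj(c,x) for x in w])*S+S/2-.5
        cv2.fillConvexPoly(im,cv2.convexHull(q.astype(np.float32)).round().astype(np.int32),1)
    return im>0
def mask(c,uv):
    f=c['frame'].astype(float); f=cv2.resize(f,None,fx=S,fy=S,interpolation=cv2.INTER_LINEAR)
    m=(f[...,0]>.72*f[...,2]).astype(np.uint8)
    n,l,s,ce=cv2.connectedComponentsWithStats(m)
    y,x=int(uv[1]*S),int(uv[0]*S); w=l[max(0,y-8*S):y+8*S,max(0,x-8*S):x+8*S]; w=w[w>0]
    k=np.bincount(w).argmax(); o=(l==k).astype(np.uint8)
    return cv2.morphologyEx(o,cv2.MORPH_CLOSE,np.ones((7*S,7*S)))>0
def fit(C,t,p0,free=(0,1,2),zc=None):
    p0=np.array(p0,float);ms={n:mask(C[n],proj(C[n],p0[:3]+[0,0,.012])) for n in C}
    def full(v):
        p=p0.copy();p[list(free)]=v/100;
        return p
    def cost(v):
        s=0
        for n in C:
            g=render(C[n],t,full(v));s+=1-(g&ms[n]).sum()/(g|ms[n]).sum()
        return s
    v0=p0[list(free)]*100
    sim=np.vstack([v0]+[v0+np.eye(len(free))[i]*(.6 if free[i]<3 else 10) for i in range(len(free))])
    o=minimize(cost,v0,method='Nelder-Mead',options=dict(initial_simplex=sim,xatol=.005,fatol=1e-4,maxiter=150))
    return full(o.x),o.fun
E
python3 - <<'E'
from fit import *
np.set_printoptions(precision=4,suppress=True)
C={n:cam(n) for n in('top','side')}
G={'large_stone':(.626,-.114,0,0),'small_stone':(.455,.006,0,0),'large_cap':(.625,-.003,0,0),'small_cap':(.462,.125,0,0),'coupling':(.604,.104,0,.2),'square_tray':(.561,-.342,0,.2),'long_tray':(.498,.306,0,1.5)}
for t,g in G.items():
    p,f=fit(C,t,g,(0,1,2) if g[3]==0 else (0,1,2,3)); print(t,p,'cost',round(f,3))
E
```

```text
large_stone [ 0.6248 -0.114   0.0015  0.    ] cost 0.113
small_stone [0.4513 0.0095 0.0016 0.    ] cost 0.147
large_cap [ 0.6288 -0.0013  0.0025  0.    ] cost 0.075
small_cap [0.4638 0.1182 0.0019 0.    ] cost 0.12
coupling [ 0.6049  0.1052 -0.0001  0.7244] cost 0.094
square_tray [ 0.5635 -0.3409  0.0029  0.2038] cost 0.029
long_tray [0.4961 0.3048 0.002  3.0495] cost 0.036
```

Request:
send_rows --targets "0 0 0 0 0 0.904;0 0 0 0 0 0.904;0 0 0 0 0 0.904;0 0 0 0 0 0.904;0 0 0 0 0 0"

```text
time: 2.42
ee_pos: [0.1941, -0.4877, 0.2313]
tcp_rot: [1.0, 0.0, -0.0, -0.0]
force: [-0.4, -0.1, -0.7]
width: 0.085
gripper_force: 0.0
```

Run:
```python
from fit import *
C={n:cam(n) for n in('top','side')}
p=np.array([.6049,.1052,0.001,0]);ms={n:mask(C[n],proj(C[n],p[:3]+[0,0,.012])) for n in C}
for a in range(0,60,5):
    p[3]=np.radians(a);print(a,[round((lambda g:1-(g&ms[n]).sum()/(g|ms[n]).sum())(render(C[n],'coupling',p)),3) for n in C])
t=C['top']['frame'][165:197,214:246,::-1];s=C['side']['frame'][160:215,255:310,::-1]
cv2.imwrite('pics/cp.png',np.hstack([cv2.resize(t,(400,400),interpolation=3),cv2.resize(s,(400,400),interpolation=3)]))
```

```text
0 [np.float64(0.091), np.float64(0.1)]
5 [np.float64(0.107), np.float64(0.117)]
10 [np.float64(0.113), np.float64(0.114)]
15 [np.float64(0.116), np.float64(0.11)]
20 [np.float64(0.107), np.float64(0.096)]
25 [np.float64(0.101), np.float64(0.079)]
30 [np.float64(0.082), np.float64(0.064)]
35 [np.float64(0.069), np.float64(0.049)]
40 [np.float64(0.051), np.float64(0.037)]
45 [np.float64(0.042), np.float64(0.055)]
50 [np.float64(0.056), np.float64(0.069)]
55 [np.float64(0.077), np.float64(0.092)]
```

View pics/cp.png

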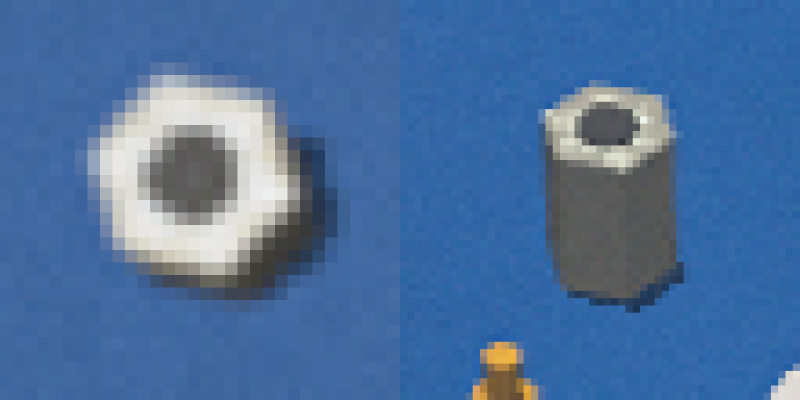

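Run:
```python
from fit import *
C={n:cam(n) for n in('top','side')}
P={'large_stone':(.6248,-.114,.0015,0),'small_stone':(.4513,.0095,.0016,0),'large_cap':(.6288,-.0013,.0025,0),'small_cap':(.4638,.1182,.0019,0)}
rows=[]
for n in C:
    row=[]
    for t,p in P.items():
        u,v=proj(C[n],np.array(p[:3])+[0,0,.012]);u,v=int(u),int(v);h=20
        im=cv2.resize(np.ascontiguousarray(C[n]['frame'][v-h:v+h,u-h:u+h,::-1]),(200,200),interpolation=0)
        for m,col in((render(C[n],t,p),(0,0,255)),(mask(C[n],(u,v)),(0,255,0))):
            k=m[(v-h)*S:(v+h)*S,(u-h)*S:(u+h)*S].astype(np.uint8);k=cv2.resize(k,(200,200),interpolation=0)
            cv2.drawContours(im,cv2.findContours(k,0,1)[0],-1,col,1)
        row.append(im)
    rows.append(np.hstack(row))
cv2.imwrite('pics/ov.png',np.vstack(rows))
```

```text
(no output)
```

View pics/ov.png

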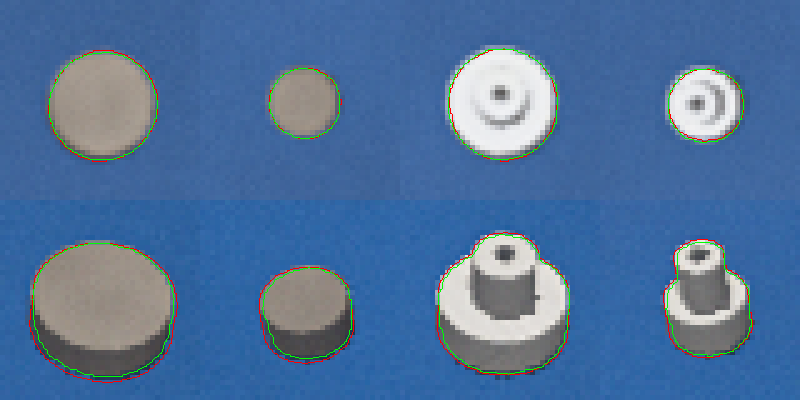

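Request:
send_rows --targets "0.8 -0.7 0.1 0 0 0;0.8 -0.7 0.1 0 0 0;0.8 -0.7 0.1 0 0 0;0.8 -0.7 0.1 0 0 0;0.8 -0.7 0.1 0 0 0;0.8 -0.7 0.1 0 0 0;0.8 -0.7 0.1 0 0 0;0.8 -0.7 0.1 0 0 0"

```text
time: 3.62
ee_pos: [0.5154, -0.2064, 0.1912]
tcp_rot: [1.0, 0.001, 0.0, 0.0]
force: [1.0, -1.5, 0.4]
width: 0.0854
gripper_force: 0.0
```

Request:
send_rows --targets "0.8 -0.7 0.5 0 0 0;0.8 -0.7 0.5 0 0 0;0.6 -0.5 0.5 0 0 0;0 0 0 0 0 0;0 0 0 0 0 0"

```text
time: 4.25
ee_pos: [0.6237, -0.1128, 0.1163]
tcp_rot: [1.0, 0.0, -0.0, 0.0]
force: [0.6, 0.8, 0.4]
width: 0.0855
gripper_force: 0.0
```

Request:
send_rows --targets "0.02 0.02 0.6 0 0 0;0 0 0.6 0 0 0;0 0 0.5 0 0 0;0 0 0.3 0 0 0;0 0 0.2 0 0 0;0 0 0.06 0 0 0;0 0 0 0 0 0"

```text
time: 5.12
ee_pos: [0.6254, -0.1138, 0.0038]
tcp_rot: [1.0, 0.0, 0.0, 0.0]
force: [-0.4, -0.3, 0.3]
width: 0.0853
gripper_force: 0.0
```

Request:
send_rows --targets "0 0 0 0 0 0;0 0 0 0 0 0;0 0 0 0 0 0;0 0 0 0 0 0;0 0 0 0 0 0;0 0 0 0 0 0" --gripper -1 --grip_force 40

```text
time: 5.88
ee_pos: [0.6254, -0.1136, 0.0042]
tcp_rot: [1.0, 0.0, 0.0, -0.0]
force: [-1.6, 0.9, 5.3]
width: 0.0501
gripper_force: 40.7
```

Request:
send_rows --targets "0 0 -0.1 0 0 0;0 0 -0.3 0 0 0;0 0 -0.6 0 0 0;0 0 -0.6 0 0 0;0 0 0 0 0 0"

```text
time: 6.5
ee_pos: [0.6269, -0.114, 0.0867]
tcp_rot: [1.0, 0.0, 0.003, 0.0]
force: [-0.2, 0.7, -0.1]
width: 0.05
gripper_force: 41.6
```

Run:
```python
from h import *
C={n:cam(n) for n in('top','side')};o=r.observe();p=o['ee_pos'];print(o['width'],o['gripper_force'],o['force'])
im=[]
for n in C:
    u,v=proj(C[n],p).astype(int);h=45;v=min(max(v,h),420-h)
    im.append(cv2.resize(C[n]['frame'][v-h:v+h,u-h:u+h,::-1],(400,400),interpolation=2))
cv2.imwrite('pics/g1.png',np.hstack(im))
```

```text
0.04956724224202778 41.63911163806915 [ 0.22631133  0.22422598 -1.70895286]
```

View pics/g1.png

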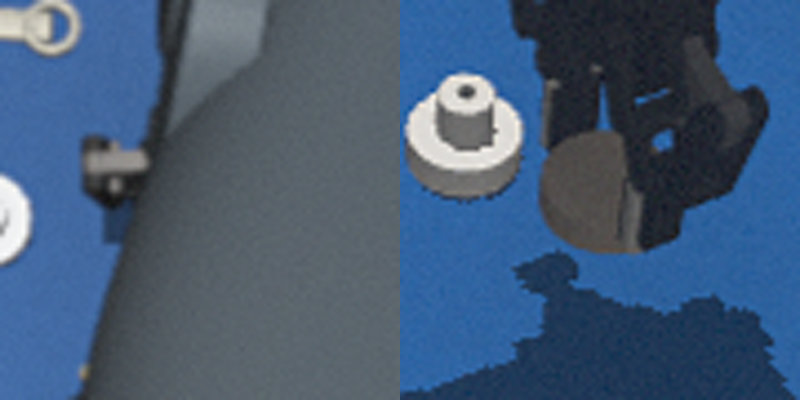

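Request:
send_rows --targets "-0.25 0.6 0 0 0 0;-0.25 0.8 0 0 0 0;-0.25 0.8 0 0 0 0;-0.25 0.8 0 0 0 0;-0.25 0.8 0 0 0 0;0 0.74 0 0 0 0;0 0 0 0 0 0;0 0 0 0 0 0"

```text
time: 7.6
ee_pos: [0.562, -0.34, 0.0822]
tcp_rot: [1.0, -0.0, -0.001, -0.001]
force: [0.0, 0.8, -1.0]
width: 0.0501
gripper_force: 41.7
```

Run:
```python
from h import *
C={n:cam(n) for n in('top','side')};o=r.observe();p=o['ee_pos'];print(p,o['width'])
im=[]
for n in C:
    u,v=proj(C[n],p).astype(int);h=35;v=min(max(v,h),420-h);u=min(u,560-h)
    im.append(cv2.resize(C[n]['frame'][v-h:v+h,u-h:u+h,::-1],(400,400),interpolation=2))
cv2.imwrite('pics/g2.png',np.hstack(im))
```

```text
[ 0.56240409 -0.33950138  0.08272921] 0.04965586582048001
```

View pics/g2.png

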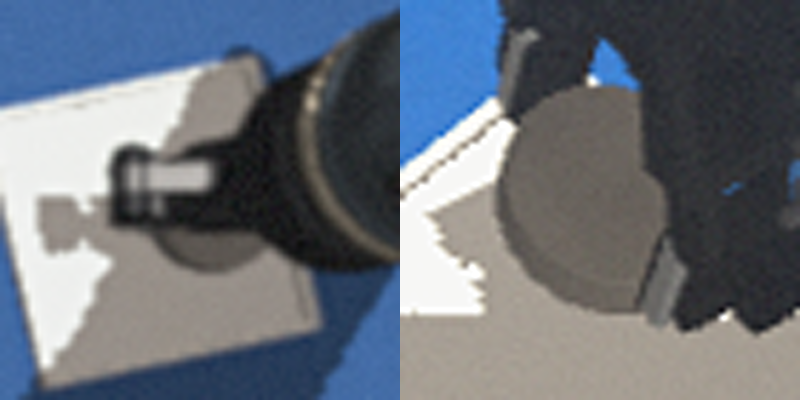

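Request:
send_rows --targets "0.02 0.02 0.3 0 0 0;0 0 0.5 0 0 0;0 0 0.3 0 0 0;0 0 0.1 0 0 0;0 0 0.05 0 0 0;0 0 0 0 0 0" --grip_force 20

```text
time: 8.45
ee_pos: [0.5639, -0.3418, 0.0212]
tcp_rot: [1.0, 0.0, 0.0, 0.0]
force: [-0.0, -0.1, -0.8]
width: 0.0502
gripper_force: 41.7
```

Request:
send_rows --targets "0 0 0.05 0 0 0;0 0 0.05 0 0 0;0 0 0.04 0 0 0;0 0 0 0 0 0"

```text
time: 8.95
ee_pos: [0.5635, -0.3416, 0.0136]
tcp_rot: [1.0, 0.0, -0.0, -0.0]
force: [-0.0, 0.2, 0.3]
width: 0.0504
gripper_force: 41.7
```

Request:
send_rows --targets "0 0 0.03 0 0 0;0 0 0.03 0 0 0;0 0 0.02 0 0 0;0 0 0 0 0 0" --gripper -1 --grip_force 20

```text
time: 9.45
ee_pos: [0.5635, -0.3416, 0.0097]
tcp_rot: [1.0, 0.0, -0.0, -0.0]
force: [0.5, -0.1, -1.3]
width: 0.0498
gripper_force: 41.7
```

Request:
send_rows --targets "0 0 0.02 0 0 0;0 0 0 0 0 0"

```text
time: 9.7
ee_pos: [0.5636, -0.3417, 0.0087]
tcp_rot: [1.0, 0.0, -0.0, -0.0]
force: [0.4, -0.2, -0.5]
width: 0.0497
gripper_force: 41.7
```

Request:
send_rows --targets "0 0 0.02 0 0 0;0 0 0 0 0 0"

```text
time: 9.95
ee_pos: [0.5637, -0.3417, 0.0083]
tcp_rot: [1.0, 0.0, 0.0, 0.0]
force: [-2.2, 0.9, 4.1]
width: 0.0501
gripper_force: 42.3
```

Request:
send_rows --targets "0 0 0.02 0 0 0;0 0 0 0 0 0"

```text
time: 10.2
ee_pos: [0.5637, -0.3418, 0.0082]
tcp_rot: [1.0, 0.0, 0.0, 0.0]
force: [-3.7, 1.7, 11.8]
width: 0.0499
gripper_force: 43.0
```

Request:
send_rows --targets "0 0 -0.03 0 0 0;0 0 0 0 0 0;0 0 0 0 0 0;0 0 0 0 0 0" --gripper 0.5

```text
time: 10.7
ee_pos: [0.5635, -0.3416, 0.008]
tcp_rot: [1.0, 0.0, -0.0, -0.0]
force: [0.2, 0.5, -0.6]
width: 0.0645
gripper_force: 0.0
```

Request:
send_rows --targets "0 0 -0.1 0 0 0;0 0 -0.4 0 0 0;0 0 -0.8 0 0 0;0 0 -0.8 0 0 0;0 -0.6 0 0 0 0;0 -1 0 0 0 0;0 -1 0 0 0 0;0 -1 0 0 0 0"

```text
time: 11.7
ee_pos: [0.5635, -0.1603, 0.1137]
tcp_rot: [1.0, -0.0, 0.0, 0.0]
force: [1.7, -0.2, 0.3]
width: 0.0642
gripper_force: 0.0
```

Request:
send_rows --targets "0.33 -0.8 0 0 0 0;0.33 -0.8 0 0 0 0;0.33 -0.8 0 0 0 0;0.33 -0.8 0 0 0 0;0 0 0 0 0 0;0 0 0 0 0 0"

```text
time: 12.45
ee_pos: [0.6293, -0.0019, 0.1134]
tcp_rot: [1.0, -0.0, -0.0, 0.0]
force: [-0.9, 0.6, 0.2]
width: 0.064
gripper_force: 0.0
```

Run:
```python
from fit import *
np.set_printoptions(precision=4,suppress=True)
C={n:cam(n) for n in('top','side')};p=np.array([.5635,-.341,.004]);print(r.observe()['ee_pos'])
im=[]
for n in C:
    u,v=proj(C[n],p).astype(int);h=35;v=min(max(v,h),420-h);u=min(u,560-h)
    k=C[n]['frame'][v-h:v+h,u-h:u+h].astype(float); print(n,[(x['uv'],x['score'],atz(C[n],x['uv'],.006)) for x in r.landmark_of(n,'large_stone')[:2]])
    m=(k.mean(2)<200)&(k[...,0]>.85*k[...,2]); m=cv2.morphologyEx(m.astype(np.uint8),cv2.MORPH_OPEN,np.ones((5,5)));nn,l,s,ce=cv2.connectedComponentsWithStats(m)
    i=1+s[1:,4].argmax();print(s[i],atz(C[n],ce[i]+[u-h,v-h],.014))
    im.append(cv2.resize(k[...,::-1].astype(np.uint8),(400,400),interpolation=2))
cv2.imwrite('pics/s1.png',np.hstack(im))
```

```text
[ 0.6292 -0.0027  0.1134]
top [([416.5, 193.5], 0.76, array([ 0.5685, -0.3505,  0.006 ]))]
[ 26  25  23  22 389] [ 0.563  -0.3415  0.014 ]
side [([391.4, 386.0], 0.86, array([ 0.5628, -0.3437,  0.006 ]))]
[  19   15   37   39 1146] [ 0.5628 -0.343   0.014 ]
```

View pics/s1.png

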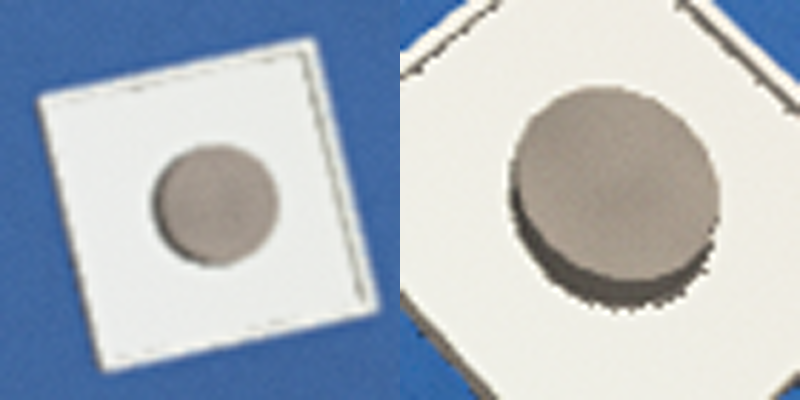

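Request:
send_rows --targets "0 -0.02 0.5 0 0 0;0 0 0.6 0 0 0;0 0 0.4 0 0 0;0 0 0.25 0 0 0;0 0 0.09 0 0 0;0 0 0 0 0 0;0 0 0 0 0 0"

```text
time: 13.52
ee_pos: [0.6301, -0.0007, 0.0221]
tcp_rot: [1.0, 0.0, 0.001, -0.0]
force: [0.0, -0.7, 0.1]
width: 0.0642
gripper_force: 0.0
```

Request:
send_rows --targets "0 0 0 0 0 0;0 0 0 0 0 0;0 0 0 0 0 0;0 0 0 0 0 0;0 0 0 0 0 0;0 0 0 0 0 0" --gripper -1 --grip_force 40

```text
time: 14.28
ee_pos: [0.6298, -0.0006, 0.0218]
tcp_rot: [1.0, 0.0, 0.0, -0.0]
force: [-2.1, 0.2, 4.7]
width: 0.0241
gripper_force: 39.1
```

Request:
send_rows --targets "0 0 -0.1 0 0 0;0 0 -0.4 0 0 0;0 0 -0.7 0 0 0;0 0 -0.6 0 0 0;-0.2 0.6 0 0 0 0;-0.2 0.9 0 0 0 0;-0.2 0.9 0 0 0 0;-0.2 0.9 0 0 0 0"

```text
time: 15.28
ee_pos: [0.5891, -0.167, 0.1113]
tcp_rot: [1.0, 0.0, -0.0, -0.0]
force: [1.1, 0.1, -1.3]
width: 0.0245
gripper_force: 39.4
```

Request:
send_rows --targets "-0.2 0.9 0 0 0 0;-0.2 0.9 0 0 0 0;-0.12 0.9 0 0 0 0;0 0.5 0 0 0 0;0 0.32 0 0 0 0;0 0 0 0 0 0;0 0 0 0 0 0"

```text
time: 16.15
ee_pos: [0.5638, -0.3405, 0.1112]
tcp_rot: [1.0, 0.001, -0.0, -0.0]
force: [-0.1, 0.5, -1.3]
width: 0.0242
gripper_force: 39.4
```

Request:
send_rows --targets "0 0.02 0.4 0 0 0;0 0 0.5 0 0 0;0 0 0.25 0 0 0;0 0 0.1 0 0 0;0 0 0.05 0 0 0;0 0 0 0 0 0"

```text
time: 16.9
ee_pos: [0.5639, -0.3428, 0.0468]
tcp_rot: [1.0, 0.0, 0.0, 0.0]
force: [-0.3, -0.0, -0.1]
width: 0.0245
gripper_force: 39.4
```

Request:
send_rows --targets "0 0 0.03 0 0 0;0 0 0 0 0 0"

```text
time: 17.15
ee_pos: [0.5637, -0.3428, 0.045]
tcp_rot: [1.0, 0.0, 0.0, 0.0]
force: [-0.9, -0.2, -1.0]
width: 0.0246
gripper_force: 39.4
```

Request:
send_rows --targets "0 0 0.02 0 0 0;0 0 0 0 0 0"

```text
time: 17.4
ee_pos: [0.5636, -0.3427, 0.0438]
tcp_rot: [1.0, 0.0, -0.0, -0.0]
force: [-0.4, -0.4, -0.9]
width: 0.0248
gripper_force: 39.4
```

Request:
send_rows --targets "0 -0.02 0.02 0 0 0;0 0 0 0 0 0"

```text
time: 17.65
ee_pos: [0.5636, -0.3415, 0.0427]
tcp_rot: [1.0, 0.0, -0.0, -0.0]
force: [-0.3, -0.4, -2.0]
width: 0.0244
gripper_force: 39.4
```

Request:
send_rows --targets "0 0 0.02 0 0 0;0 0 0 0 0 0"

```text
time: 17.9
ee_pos: [0.5636, -0.3417, 0.0419]
tcp_rot: [1.0, 0.0, 0.0, -0.0]
force: [0.3, 1.2, 1.4]
width: 0.0246
gripper_force: 39.5
```

Contact; release and lift, then go toward the small stone (0.4513, 0.0095).

Request:
send_rows --targets "0 0 0 0 0 0;0 0 0 0 0 0;0 0 0 0 0 0;0 0 0 0 0 0" --gripper 0.3

```text
time: 18.4
ee_pos: [0.5636, -0.3417, 0.0418]
tcp_rot: [1.0, 0.0, -0.0, -0.0]
force: [-0.3, -0.7, 0.5]
width: 0.0553
gripper_force: 0.0
```

Request:
send_rows --targets "0 0 -0.2 0 0 0;0 0 -0.6 0 0 0;0 0 -0.8 0 0 0;-0.1 -0.6 -0.4 0 0 0;-0.3 -0.9 0 0 0 0;-0.3 -0.9 0 0 0 0;-0.3 -0.9 0 0 0 0;-0.3 -0.9 0 0 0 0"

```text
time: 19.4
ee_pos: [0.4982, -0.1304, 0.1427]
tcp_rot: [1.0, -0.0, 0.001, 0.0]
force: [-0.4, -0.4, 0.3]
width: 0.0554
gripper_force: 0.0
```

Request:
send_rows --targets "-0.3 -0.9 0 0 0 0;-0.3 -0.9 0 0 0 0;-0.3 -0.9 0 0 0 0;-0.05 -0.12 0 0 0 0;0 0 0 0 0 0;0 0 0 0 0 0"

```text
time: 20.15
ee_pos: [0.4517, 0.0032, 0.1421]
tcp_rot: [1.0, 0.003, 0.0, -0.002]
force: [1.0, 0.3, -0.4]
width: 0.0553
gripper_force: 0.0
```

Request:
send_rows --targets "0 -0.13 0.3 0 0 0;0 0 0.7 0 0 0;0 0 0.7 0 0 0;0 0 0.6 0 0 0;0 0 0.3 0 0 0;0 0 0.15 0 0 0;0 0 0 0 0 0;0 0 0 0 0 0"

```text
time: 21.15
ee_pos: [0.4517, 0.0074, 0.0049]
tcp_rot: [1.0, 0.006, 0.0, -0.004]
force: [0.1, 0.4, -0.6]
width: 0.0559
gripper_force: 0.0
```

Run:
```python
from fit import *
np.set_printoptions(precision=4,suppress=True)
C={n:cam(n) for n in('top','side')};p=np.array([.5635,-.341,.03]);print(r.observe()['ee_pos'])
im=[]
for n in C:
    u,v=proj(C[n],p).astype(int);h=35;v=min(max(v,h),420-h);u=min(u,560-h)
    k=C[n]['frame'][v-h:v+h,u-h:u+h]
    im.append(cv2.resize(k[...,::-1],(400,400),interpolation=2))
cv2.imwrite('pics/s2.png',np.hstack(im))
```

```text
[0.4516 0.0075 0.005 ]
```

View pics/s2.png

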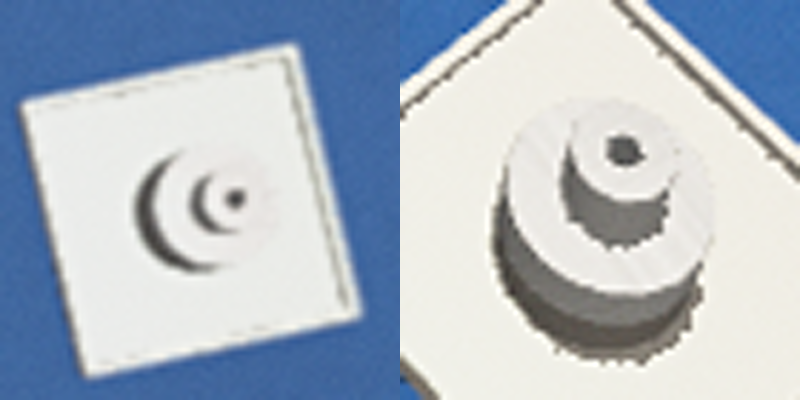

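Request:
send_rows --targets "0 -0.04 0.02 0 0 0;0 0 0 0 0 0"

```text
time: 21.5
ee_pos: [0.4511, 0.0086, 0.0035]
tcp_rot: [1.0, 0.007, 0.0, -0.004]
force: [-0.5, -0.1, -0.4]
width: 0.0555
gripper_force: 0.0
```

Request:
send_rows --targets "0 0 0 0 0 0;0 0 0 0 0 0;0 0 0 0 0 0;0 0 0 0 0 0;0 0 0 0 0 0" --gripper -1 --grip_force 40

```text
time: 22.12
ee_pos: [0.4511, 0.0086, 0.0037]
tcp_rot: [1.0, 0.007, 0.0, -0.004]
force: [-2.0, 0.1, 6.7]
width: 0.0322
gripper_force: 39.1
```

Request:
send_rows --targets "0 0 -0.1 0 0 0;0 0 -0.4 0 0 0;0 0 -0.8 0 0 0;0.1 -0.3 -0.6 0 0 0;0.25 -0.8 0 0 0 0;0.25 -0.8 0 0 0 0;0.25 -0.8 0 0 0 0;0.25 -0.8 0 0 0 0"

```text
time: 23.12
ee_pos: [0.5032, 0.0965, 0.1042]
tcp_rot: [0.997, 0.07, -0.004, -0.041]
force: [-0.1, 0.6, -0.1]
width: 0.0321
gripper_force: 39.8
```

Request:
send_rows --targets "0.25 -0.8 0 0 0 0;0.25 -0.8 0 0 0 0;0.04 -0.5 0 0 0 0;0 -0.26 0 0 0 0;0 0 0 0 0 0;0 0 0 0 0 0"

```text
time: 23.88
ee_pos: [0.5203, 0.1583, 0.1167]
tcp_rot: [0.992, 0.111, -0.008, -0.064]
force: [-0.5, 0.3, -1.0]
width: 0.0321
gripper_force: 39.8
```

Run:
```python
from h import *
o=r.observe();print(o['joint_pos'],o['qd'],o['tcp_rot'],o['ee_pos'])
from scipy.spatial.transform import Rotation as R
print(R.from_quat(o['tcp_rot']).as_matrix())
```

```text
[ 0.22305127  0.33377156 -0.18885673  1.05006812  0.12829436  3.14060763] [-0.00429044  0.001373    0.00281292 -0.0005294   0.0007848  -0.00043895] [ 0.99169505  0.11149355 -0.00804521 -0.06360338] [0.52034973 0.15827851 0.11672929]
[[ 0.97500893  0.22011179 -0.03013952]
 [ 0.2221586  -0.9670476   0.12435633]
 [-0.00177406 -0.12794429 -0.99177977]]
```

```bash
cat >> h.py <<'E'
from scipy.spatial.transform import Rotation as R
def want(psi): # tool down, heading psi deg
    a=np.radians(psi)/2; return R.from_quat([np.cos(a),np.sin(a),0,0])
def togo(p,psi):
    o=r.observe();q=R.from_quat(o['tcp_rot'])
    print('pos',o['ee_pos'],'turn units',np.degrees((q.inv()*want(psi)).as_rotvec())/6)
    print('shift units in target frame',want(psi).inv().apply(np.array(p)-o['ee_pos'])/.05)
E
python3 -c "
from h import *
togo([.533,.3014,.1],90)"
```

```text
pos [0.52034973 0.15827851 0.11672929] turn units [ -1.04542181  -0.81064709 -12.84298678]
shift units in target frame [2.86242989 0.25300537 0.3345858 ]
```

Request:
send_rows --targets "0 0 0 -0.0747 -0.0579 -0.9174;0 0 0 -0.0747 -0.0579 -0.9174;0 0 0 -0.0747 -0.0579 -0.9174;0 0 0 -0.0747 -0.0579 -0.9174;0 0 0 -0.0747 -0.0579 -0.9174;0 0 0 -0.0747 -0.0579 -0.9174;0 0 0 -0.0747 -0.0579 -0.9174"

```text
time: 24.75
ee_pos: [0.5206, 0.1581, 0.1168]
tcp_rot: [0.9, 0.435, -0.004, -0.034]
force: [-0.1, 0.3, 0.1]
width: 0.0324
gripper_force: 39.7
```

Request:
send_rows --targets "0 0 0 -0.0747 -0.0579 -0.9174;0 0 0 -0.0747 -0.0579 -0.9174;0 0 0 -0.0747 -0.0579 -0.9174;0 0 0 -0.0747 -0.0579 -0.9174;0 0 0 -0.0747 -0.0579 -0.9174;0 0 0 -0.0747 -0.0579 -0.9174;0 0 0 -0.0747 -0.0579 -0.9174;0 0 0 0 0 0"

```text
time: 25.75
ee_pos: [0.5204, 0.1583, 0.1168]
tcp_rot: [0.707, 0.707, 0.0, -0.0]
force: [0.1, -0.4, 0.0]
width: 0.0317
gripper_force: 39.7
```

```bash
python3 -c "
from h import *
togo([.533,.3014,.1],90)"
```

```text
pos [0.52042526 0.15827187 0.11681707] turn units [ 0.00175308 -0.00191687 -0.00573779]
shift units in target frame [2.86256257 0.25149488 0.33634139]
```

Request:
send_rows --targets "0.8 0.08 0.2 0 0 0;0.8 0.08 0.2 0 0 0;0.8 0.09 0.2 0 0 0;0.46 0 0.4 0 0 0;0 0 0.5 0 0 0;0 0 0.25 0 0 0;0 0 0.15 0 0 0;0 0 0 0 0 0"

```text
time: 26.75
ee_pos: [0.5331, 0.3012, 0.0217]
tcp_rot: [0.707, 0.707, -0.0, -0.0]
force: [1.1, 0.3, -0.6]
width: 0.0321
gripper_force: 39.7
```

Run:
```python
from h import *
C={n:cam(n) for n in('top','side')};o=r.observe();p=o['ee_pos']
im=[]
for n in C:
    u,v=proj(C[n],p).astype(int);h=35;v=min(max(v,h),420-h)
    im.append(cv2.resize(C[n]['frame'][v-h:v+h,u-h:u+h,::-1],(400,400),interpolation=2))
cv2.imwrite('pics/g3.png',np.hstack(im))
togo([.533,.3014,.01],90)
```

```text
pos [0.53361275 0.30162056 0.02251666] turn units [ 0.0111377  -0.00779484 -0.00101624]
shift units in target frame [-0.00441113 -0.01225501  0.25033323]
```

View pics/g3.png

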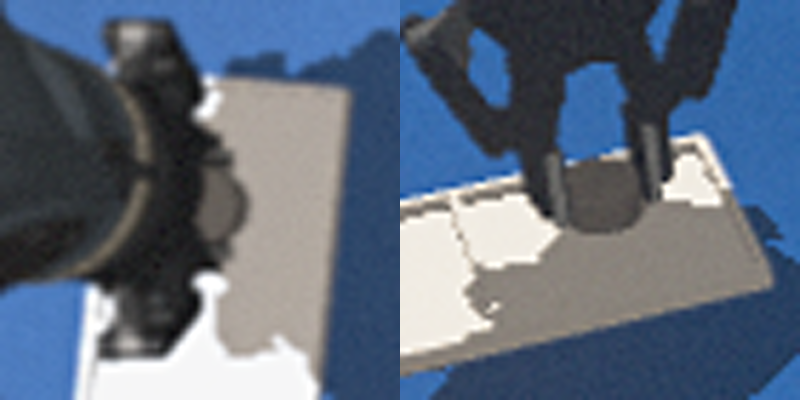

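Request:
send_rows --targets "0 0 0.12 0 0 0;0 0 0.1 0 0 0;0 0 0.03 0 0 0;0 0 0 0 0 0"

```text
time: 27.35
ee_pos: [0.533, 0.3017, 0.0091]
tcp_rot: [0.707, 0.707, 0.0, -0.0]
force: [0.4, 0.4, -0.3]
width: 0.0321
gripper_force: 39.7
```

Request:
send_rows --targets "0 0 0.02 0 0 0;0 0 0 0 0 0"

```text
time: 27.6
ee_pos: [0.5331, 0.3018, 0.0083]
tcp_rot: [0.707, 0.707, 0.0, 0.0]
force: [0.6, -0.3, -0.7]
width: 0.0322
gripper_force: 39.7
```

Request:
send_rows --targets "0 0 0.02 0 0 0;0 0 0 0 0 0"

```text
time: 27.85
ee_pos: [0.5332, 0.3018, 0.0078]
tcp_rot: [0.707, 0.707, 0.0, 0.0]
force: [-1.3, -1.5, 4.5]
width: 0.032
gripper_force: 40.2
```

Request:
send_rows --targets "0 0 0 0 0 0;0 0 0 0 0 0;0 0 0 0 0 0;0 0 0 0 0 0" --gripper 0.2

```text
time: 28.35
ee_pos: [0.5331, 0.3017, 0.0072]
tcp_rot: [0.707, 0.707, 0.0, -0.0]
force: [-0.3, 1.0, 0.8]
width: 0.0512
gripper_force: 0.0
```

Request:
send_rows --targets "0 0 -0.1 0 0 0;0 0 -0.5 0 0 0;0 0 -0.8 0 0 0;-0.3 0 -0.8 0 0 0;-0.8 -0.3 0 0 0 0;-0.8 -0.3 0 0 0 0;-0.8 -0.3 0 0 0 0;-0.8 -0.3 0 0 0 0"

```text
time: 29.35
ee_pos: [0.4727, 0.1255, 0.1177]
tcp_rot: [0.707, 0.707, 0.0, 0.0]
force: [0.6, -0.4, 0.4]
width: 0.0511
gripper_force: 0.0
```

Request:
send_rows --targets "-0.2 -0.18 0 0 0 0;0 0 0 0 0 0;0 0 0 0 0 0"

```text
time: 29.72
ee_pos: [0.465, 0.1175, 0.1175]
tcp_rot: [0.707, 0.708, 0.001, 0.0]
force: [-0.3, -0.1, -0.7]
width: 0.0513
gripper_force: 0.0
```

Run:
```python
from h import *
C={n:cam(n) for n in('top','side')};p=np.array([.533,.3014,.012])
im=[]
for n in C:
    u,v=proj(C[n],p).astype(int);h=35
    k=C[n]['frame'][v-h:v+h,u-h:u+h].astype(float)
    m=(k.mean(2)<200)&(k[...,0]>.85*k[...,2]); m=cv2.morphologyEx(m.astype(np.uint8),cv2.MORPH_OPEN,np.ones((5,5)));nn,l,s,ce=cv2.connectedComponentsWithStats(m)
    for i in range(1,nn): print(n,s[i],atz(C[n],ce[i]+[u-h,v-h],.014))
    im.append(cv2.resize(k[...,::-1].astype(np.uint8),(400,400),interpolation=2))
cv2.imwrite('pics/s3.png',np.hstack(im))
togo([.4638,.1182,.0215],90)
```

```text
top [ 12  50  57  20 723] [0.47114279 0.28394094 0.014     ]
side [46  0  5  3 15] [0.61050381 0.42110432 0.014     ]
side [ 28  29  12  13 133] [0.52822593 0.30197105 0.014     ]
side [10 44  7 15 81] [0.46690878 0.26863946 0.014     ]
pos [0.46478723 0.11758269 0.11720896] turn units [ 0.00571282 -0.00475399  0.01571588]
shift units in target frame [ 0.01234626 -0.01974465  1.91417915]
```

View pics/s3.png

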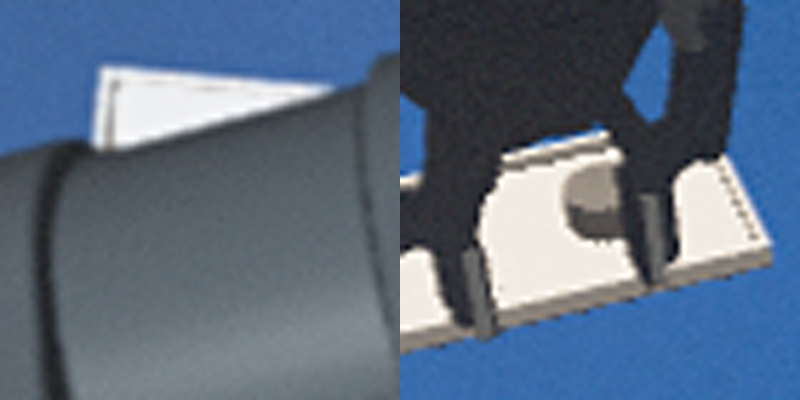

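Request:
send_rows --targets "0.01 -0.02 0.5 0 0 0;0 0 0.6 0 0 0;0 0 0.4 0 0 0;0 0 0.25 0 0 0;0 0 0.15 0 0 0;0 0 0 0 0 0;0 0 0 0 0 0"

```text
time: 30.7
ee_pos: [0.4637, 0.1174, 0.0228]
tcp_rot: [0.707, 0.707, 0.001, 0.0]
force: [0.2, 1.8, 0.7]
width: 0.0517
gripper_force: 0.0
```

Request:
send_rows --targets "0 0 0 0 0 0;0 0 0 0 0 0;0 0 0 0 0 0;0 0 0 0 0 0;0 0 0 0 0 0;0 0 0 0 0 0" --gripper -1 --grip_force 40

```text
time: 31.45
ee_pos: [0.4636, 0.1173, 0.0227]
tcp_rot: [0.707, 0.707, 0.001, 0.0]
force: [-0.2, -0.1, 5.5]
width: 0.0183
gripper_force: 39.0
```

Request:
send_rows --targets "0 0 -0.1 0 0 0;0 0 -0.4 0 0 0;0 0 -0.7 0 0 0;0 0 -0.7 0 0 0;-0.5 -0.5 0 0 0 0;-0.7 -0.5 0 0 0 0;0 0 0 0 0 0;0 0 0 0 0 0"

```text
time: 32.45
ee_pos: [0.4137, 0.0572, 0.1175]
tcp_rot: [0.707, 0.707, 0.001, 0.0]
force: [-0.5, -0.2, -0.6]
width: 0.0181
gripper_force: 39.3
```

Run:
```python
from h import *
C={n:cam(n) for n in('top','side')};p=np.array([.533,.3014,.012])
im=[]
for n in C:
    u,v=proj(C[n],p).astype(int);h=35
    k=C[n]['frame'][v-h:v+h,u-h:u+h].astype(float)
    m=(k.mean(2)<200)&(k[...,0]>.85*k[...,2]); m=cv2.morphologyEx(m.astype(np.uint8),cv2.MORPH_OPEN,np.ones((5,5)));nn,l,s,ce=cv2.connectedComponentsWithStats(m)
    for i in range(1,nn): print(n,s[i],atz(C[n],ce[i]+[u-h,v-h],.014))
    u,v=u,v; k=C[n]['frame'][v-50:v+90,u-60:u+80]
    im.append(cv2.resize(k[...,::-1],(400,400),interpolation=2))
cv2.imwrite('pics/s4.png',np.hstack(im))
togo([.533,.3014,.12],90)
```

```text
top [ 28  30  15  13 172] [0.53271903 0.30096984 0.014     ]
side [ 0  0 12  7 64] [0.50958113 0.46563051 0.014     ]
side [ 28  24  13  14 106] [0.53334212 0.32004557 0.014     ]
pos [0.41390336 0.0575891  0.11731118] turn units [ 0.0078258  -0.00452084  0.00911498]
shift units in target frame [ 4.87621809  2.38193285 -0.05377645]
```

View pics/s4.png

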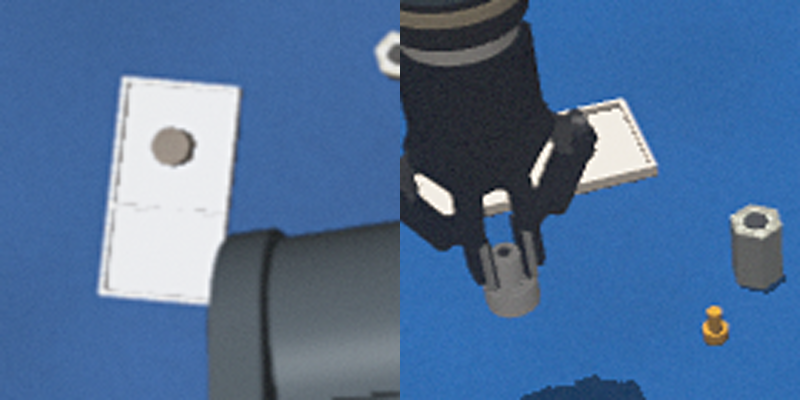

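Request:
send_rows --targets "0.5 0.24 0 0 0 0;0.8 0.4 0 0 0 0;0.8 0.4 0 0 0 0;0.8 0.4 0 0 0 0;0.8 0.4 0 0 0 0;0.7 0.34 0 0 0 0;0.46 0.2 0 0 0 0;0 0 0 0 0 0"

```text
time: 33.55
ee_pos: [0.5324, 0.3025, 0.1162]
tcp_rot: [0.706, 0.708, -0.0, -0.0]
force: [-0.0, -0.3, -1.3]
width: 0.0181
gripper_force: 39.3
```

```bash
python3 -c "
from h import *
togo([.533,.3009,.0427],90)"
```

```text
pos [0.53244767 0.30253109 0.11624722] turn units [-0.0024259  -0.00220106  0.0301308 ]
shift units in target frame [-0.03262172  0.0110466   1.4709445 ]
```

Request:
send_rows --targets "-0.03 0.01 0.4 0 0 0;0 0 0.5 0 0 0;0 0 0.3 0 0 0;0 0 0.15 0 0 0;0 0 0.06 0 0 0;0 0 0 0 0 0;0 0 0 0 0 0"

```text
time: 34.42
ee_pos: [0.533, 0.2989, 0.0475]
tcp_rot: [0.707, 0.707, 0.001, 0.0]
force: [0.2, 0.4, -0.3]
width: 0.0185
gripper_force: 39.3
```

Request:
send_rows --targets "0 0 0.02 0 0 0;0 0 0 0 0 0"

```text
time: 34.67
ee_pos: [0.5327, 0.2988, 0.0459]
tcp_rot: [0.707, 0.707, 0.0, 0.0]
force: [1.0, -1.0, -0.2]
width: 0.0184
gripper_force: 39.3
```

Request:
send_rows --targets "0 0 0.02 0 0 0;0 0 0 0 0 0"

```text
time: 34.92
ee_pos: [0.5325, 0.2987, 0.0447]
tcp_rot: [0.707, 0.707, 0.0, -0.0]
force: [0.6, 1.0, -1.4]
width: 0.0187
gripper_force: 39.3
```

Nudge y by +2 mm and keep lowering.

Request:
send_rows --targets "0.04 0.01 0.02 0 0 0;0 0 0 0 0 0;0 0 0 0 0 0"

```text
time: 35.3
ee_pos: [0.5331, 0.3008, 0.0438]
tcp_rot: [0.707, 0.707, 0.0, -0.0]
force: [-0.5, -0.7, -1.0]
width: 0.0186
gripper_force: 39.3
```

Request:
send_rows --targets "0 0 0.02 0 0 0;0 0 0 0 0 0"

```text
time: 35.55
ee_pos: [0.5331, 0.3008, 0.0428]
tcp_rot: [0.707, 0.707, 0.0, 0.0]
force: [1.3, -0.1, 0.2]
width: 0.0182
gripper_force: 39.3
```

Request:
send_rows --targets "0 0 0.015 0 0 0;0 0 0 0 0 0"

```text
time: 35.8
ee_pos: [0.5333, 0.3008, 0.0427]
tcp_rot: [0.707, 0.707, 0.001, 0.0]
force: [-1.6, -0.6, 5.5]
width: 0.0183
gripper_force: 40.0
```

Request:
send_rows --targets "0 0 0 0 0 0;0 0 0 0 0 0;0 0 0 0 0 0;0 0 0 0 0 0" --gripper 0

```text
time: 36.3
ee_pos: [0.5331, 0.3007, 0.0419]
tcp_rot: [0.707, 0.707, 0.0, -0.0]
force: [-0.0, -0.8, -0.4]
width: 0.0427
gripper_force: 0.0
```

Request:
send_rows --targets "0 0 -0.2 0 0 0;0 0 -0.6 0 0 0;0 0 -0.8 0 0 0;-0.3 0 -0.3 0 0 0.6;-0.8 0.3 0 0 0 0.6;-0.8 0.3 0 0 0 0.6;-0.8 0.3 0 0 0 0.6;-0.8 0.3 0 0 0 0.6"

```text
time: 37.3
ee_pos: [0.5678, 0.1175, 0.1378]
tcp_rot: [0.809, 0.587, 0.001, 0.0]
force: [-0.9, -0.1, 0.0]
width: 0.0428
gripper_force: 0.0
```

Request:
send_rows --targets "0 0 0 0 0 0;0 0 0 0 0 0" --gripper 0.7

```text
time: 37.55
ee_pos: [0.5675, 0.119, 0.1376]
tcp_rot: [0.809, 0.588, 0.001, -0.0]
force: [0.2, 0.3, -0.2]
width: 0.0728
gripper_force: 0.0
```

```bash
python3 -c "
from h import *
togo([.6049,.1052,.12],71.5)"
```

```text
pos [0.56752101 0.11898029 0.13755143] turn units [ 0.00599987 -0.00936478  0.09002445]
shift units in target frame [-0.02415292  0.79639866  0.35102863]
```

Request:
send_rows --targets "-0.02 0.4 0 0 0 0.09;0 0.396 0 0 0 0;0 0 0.3 0 0 0;0 0 0.4 0 0 0;0 0 0 0 0 0;0 0 0 0 0 0"

```text
time: 38.3
ee_pos: [0.6044, 0.106, 0.1022]
tcp_rot: [0.811, 0.585, 0.0, -0.0]
force: [0.5, 0.2, -0.4]
width: 0.0723
gripper_force: 0.0
```

```bash
python3 -c "
from h import *
togo([.6049,.1052,.014],71.5)"
```

```text
pos [0.604426   0.10597572 0.10220406] turn units [-0.00083912 -0.00318103  0.00778085]
shift units in target frame [-0.01170463  0.01391298  1.7640812 ]
```

Request:
send_rows --targets "-0.01 0.01 0.4 0 0 0;0 0 0.5 0 0 0;0 0 0.4 0 0 0;0 0 0.3 0 0 0;0 0 0.16 0 0 0;0 0 0 0 0 0;0 0 0 0 0 0"

```text
time: 39.17
ee_pos: [0.6057, 0.1048, 0.0147]
tcp_rot: [0.812, 0.584, 0.001, 0.0]
force: [-0.2, 0.3, -0.5]
width: 0.0727
gripper_force: 0.0
```

Request:
send_rows --targets "0 0 0 0 0 0;0 0 0 0 0 0;0 0 0 0 0 0;0 0 0 0 0 0;0 0 0 0 0 0;0 0 0 0 0 0" --gripper -1 --grip_force 60

```text
time: 39.92
ee_pos: [0.6054, 0.1048, 0.0146]
tcp_rot: [0.812, 0.584, 0.001, 0.0]
force: [-1.0, -0.2, 4.9]
width: 0.0341
gripper_force: 60.0
```

Request:
send_rows --targets "0 0 -0.1 0 0 0;0 0 -0.4 0 0 0;0 0 -0.8 0 0 0;0 0 -0.8 0 0 0;0 0 -0.4 0 0 0;0 0 0 0 0 0"

```text
time: 40.67
ee_pos: [0.6059, 0.1048, 0.1404]
tcp_rot: [0.812, 0.584, 0.001, 0.001]
force: [0.6, -0.3, -2.5]
width: 0.0339
gripper_force: 60.0
```

```bash
python3 -c "
from h import *
togo([.4423,.3098,.14],71.5)"
```

```text
pos [0.60594278 0.10479269 0.14043746] turn units [ 0.0243561  -0.01546135 -0.00177173]
shift units in target frame [ 2.84977333 -4.4047219   0.00874913]
```

Request:
send_rows --targets "0 0 0 0 0 -1;0 0 0 0 0 -1;0 0 0 0 0 -1;0 0 0 0 0 -1;0 0 0 0 0 -1;0 0 0 0 0 -1;0 0 0 0 0 -1;0 0 0 0 0 -1"

```text
time: 41.68
ee_pos: [0.6042, 0.1045, 0.1371]
tcp_rot: [0.502, 0.865, -0.001, -0.001]
force: [-0.2, -0.1, -1.9]
width: 0.0338
gripper_force: 59.9
```

```bash
python3 -c "
from h import *
togo([.4423,.3098,.14],119.5)"
```

```text
pos [0.60424755 0.10452761 0.13711758] turn units [-0.0214406  -0.00960807  0.03192872]
shift units in target frame [ 5.16813564 -0.7974202  -0.05764846]
```

Request:
send_rows --targets "0.5 -0.1 0 0 0 0;0.8 -0.13 0 0 0 0;0.8 -0.13 0 0 0 0;0.8 -0.13 0 0 0 0;0.8 -0.13 0 0 0 0;0.8 -0.1 0 0 0 0;0.6 -0.08 0 0 0 0;0 0 0 0 0 0"

```text
time: 42.68
ee_pos: [0.4422, 0.3084, 0.1381]
tcp_rot: [0.503, 0.864, -0.001, -0.001]
force: [0.4, -0.7, -1.8]
width: 0.0336
gripper_force: 60.0
```

Run:
```python
from h import *
C={n:cam(n) for n in('top','side')};p=np.array([.495,.305,.04])
im=[]
for n in C:
    u,v=proj(C[n],p).astype(int)
    k=C[n]['frame'][v-60:v+60,u-60:u+60]
    im.append(cv2.resize(k[...,::-1],(400,400),interpolation=2))
cv2.imwrite('pics/s5.png',np.hstack(im))
togo([.4423,.3098,.0196],119.5)
```

```text
pos [0.44379312 0.30700603 0.13840627] turn units [-0.00731374  0.00155996  0.00309662]
shift units in target frame [6.33398576e-02 1.52549196e-03 2.37612530e+00]
```

View pics/s5.png

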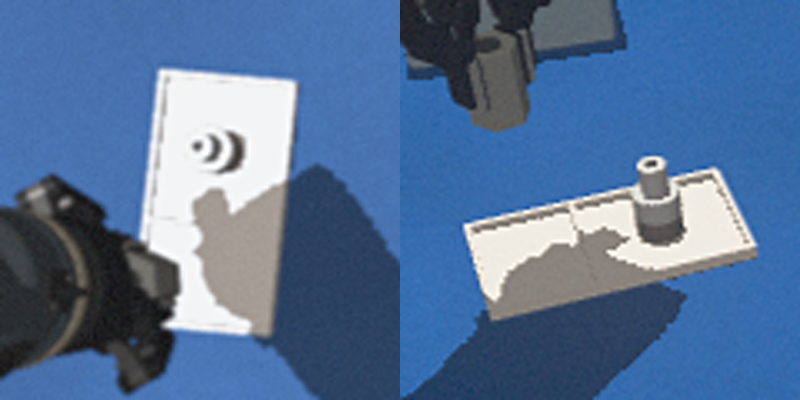

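Request:
send_rows --targets "0.06 0 0.5 0 0 0;0 0 0.7 0 0 0;0 0 0.5 0 0 0;0 0 0.35 0 0 0;0 0 0.15 0 0 0;0 0 0.06 0 0 0;0 0 0 0 0 0;0 0 0 0 0 0"

```text
time: 43.78
ee_pos: [0.4437, 0.3098, 0.0266]
tcp_rot: [0.504, 0.864, 0.001, 0.0]
force: [-0.5, 1.0, -2.6]
width: 0.0338
gripper_force: 60.1
```

Request:
send_rows --targets "0 0 0.03 0 0 0;0 0 0 0 0 0"

```text
time: 44.02
ee_pos: [0.4433, 0.3097, 0.0246]
tcp_rot: [0.504, 0.864, 0.0, 0.0]
force: [0.0, 0.2, -1.6]
width: 0.0337
gripper_force: 60.1
```

Request:
send_rows --targets "0 0 0.02 0 0 0;0 0 0 0 0 0"

```text
time: 44.28
ee_pos: [0.4432, 0.3096, 0.0234]
tcp_rot: [0.504, 0.864, 0.0, -0.0]
force: [0.6, 0.0, -3.1]
width: 0.034
gripper_force: 60.1
```

Request:
send_rows --targets "0 0 0.02 0 0 0;0 0 0 0 0 0"

```text
time: 44.52
ee_pos: [0.4433, 0.3096, 0.0224]
tcp_rot: [0.504, 0.864, 0.0, 0.0]
force: [-0.0, -0.6, -1.9]
width: 0.0338
gripper_force: 60.1
```

Request:
send_rows --targets "0 0 0.03 0 0 0;0 0 0.03 0 0 0;0 0 0 0 0 0"

```text
time: 44.9
ee_pos: [0.4432, 0.3095, 0.0194]
tcp_rot: [0.504, 0.864, 0.0, -0.0]
force: [0.0, 0.4, -2.5]
width: 0.0341
gripper_force: 60.1
```

Request:
send_rows --targets "0 0 0.015 0 0 0;0 0 0 0 0 0"

```text
time: 45.15
ee_pos: [0.4433, 0.3096, 0.0187]
tcp_rot: [0.504, 0.864, 0.0, 0.0]
force: [-0.9, 0.5, -1.7]
width: 0.0342
gripper_force: 60.1
```

Request:
send_rows --targets "0 0 0.015 0 0 0;0 0 0 0 0 0"

```text
time: 45.4
ee_pos: [0.4434, 0.3096, 0.0186]
tcp_rot: [0.504, 0.864, 0.0, 0.0]
force: [-2.5, -1.6, 5.0]
width: 0.0338
gripper_force: 60.9
```

Request:
send_rows --targets "0 0 0 0 0 0;0 0 0 0 0 0;0 0 0 0 0 0;0 0 0 0 0 0" --gripper 0.25

```text
time: 45.9
ee_pos: [0.4434, 0.3096, 0.018]
tcp_rot: [0.504, 0.864, 0.0, 0.0]
force: [-0.8, -0.3, 0.9]
width: 0.0533
gripper_force: 0.0
```

Request:
send_rows --targets "0 0 -0.1 0 0 0;0 0 -0.4 0 0 0;0 0 -0.8 0 0 0;0 0 -0.8 0 0 0;0 0 -0.8 0 0 0;-0.8 0 0 0 0 0;-0.8 0.5 0 0 0 0;-0.8 0.5 0 0 0 0"

```text
time: 46.9
ee_pos: [0.5469, 0.2291, 0.1639]
tcp_rot: [0.504, 0.864, 0.001, 0.0]
force: [-0.4, 0.8, 0.4]
width: 0.0536
gripper_force: 0.0
```

Request:
send_rows --targets "-0.8 -0.5 0 0 0 0;-0.8 -0.5 0 0 0 0;-0.8 -0.5 0 0 0 0;-0.8 -0.5 0 0 0 0;0 0 0 0 0 0;0 0 0 0 0 0"

```text
time: 47.65
ee_pos: [0.5377, 0.0414, 0.1633]
tcp_rot: [0.504, 0.864, 0.0, 0.0]
force: [-0.4, 0.8, -0.1]
width: 0.0536
gripper_force: 0.0
```

Run:
```python
from h import *
C={n:cam(n) for n in('top','side')}
a=C['top']['frame'][130:290,100:460,::-1];b=C['side']['frame'][100:420,120:540,::-1]
cv2.imwrite('pics/fin.png',np.vstack([cv2.resize(a,(600,267),interpolation=2)[:,:],cv2.resize(C['side']['frame'][90:235,130:456,::-1],(600,267),interpolation=2)]))
for t in('coupling','small_cap','large_cap','beaker'):
  print(t,[(n,np.round(atz(C[n],x['uv'],.004),3),round(x['score'],2)) for n in C for x in r.landmark_of(n,t)[:1]])
o=r.observe();print(o['ee_pos'],o['time'])
```

```text
coupling [('top', array([ 0.469, -0.133,  0.004]), 0.61), ('side', array([0.448, 0.314, 0.004]), 0.87)]
small_cap [('top', array([0.533, 0.309, 0.004]), 0.77), ('side', array([0.535, 0.333, 0.004]), 0.53)]
large_cap [('top', array([ 0.561, -0.348,  0.004]), 0.72), ('side', array([ 0.571, -0.338,  0.004]), 0.58)]
beaker [('top', array([ 0.465, -0.137,  0.004]), 0.75), ('side', array([ 0.47 , -0.138,  0.004]), 0.61)]
[0.53762972 0.04156515 0.16292567] 48.15
```

View pics/fin.png

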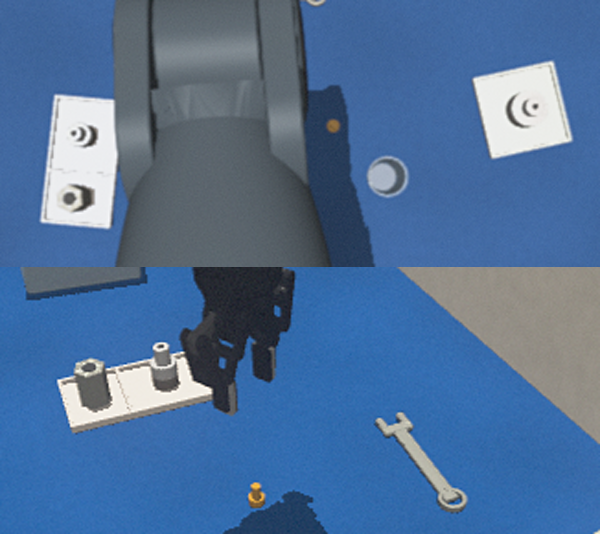

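Both kits are in place and upright: coupling at (75,197) and small cap at (82,133) in the upper view, and large cap at (527,108). The beaker hasn't moved and the gripper is clear, so I'm handing in.

```bash
python3 -c "
from rig import r
print(r.finish_job())"
```

```text
the job is handed in; nothing more can be done
None
```

I placed both kits in their trays and handed the job in at about 48 s; the last pictures showed everything upright and the beaker where it started, but no verdict came back.

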